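Slide the test-tile rack through the spring gate into its bay

ROBOT

A 6-joint arm with a two-finger parallel gripper is mounted at the origin on the work surface. World frame = base frame: x ahead of the robot, y to its left, z up, the work surface at z = 0. Lengths are in m, angles in degrees, forces in N, time in s.
With the tool pointing down it reaches from about 0.35 to 0.875 m from the base axis. Payload 4.2 kg.
Tool frame: the origin (TCP) lies midway between the tips of the shut fingers; the grasp point (between the pads) lies 19 mm behind it; y points along the fingers, z is the direction in which the jaws open and shut, and the axes are right-handed (so a half turn about y gives the same grasp; the last joint's range is limited). The gripper opens to 87 mm and grips with 3 to 60 N. Pads are 19 mm wide; open, the fingers measure 117 mm over their backs; the gripper's body (75 mm by 190 mm) begins 51 mm behind the grasp point.
Start: joints at [-56.173, 22.042, 0.453, 0, -68.411, -14.817], TCP at [0.204, -0.591, 0.223] pointing down, gripper open.
Joint ranges: [-179.83, 179.83], [-69.29, 118.12], [-61.27, 80.66], [-181.25, 117.63], [-171.15, -9.14], [-177.46, 177.46]. Speed limits (degrees/s): [159.86, 159.86, 180, 180, 180, 180].

INTERFACE

Orientations are given as [roll, pitch, yaw] about the fixed x, y, z axes, in that order (R = Rz(yaw) Ry(pitch) Rx(roll)).
In Python, from workcell import env gives the robot as it stands. The module is installed in compiled form; this text tells all that it offers. Calls block until the motion is done:
- env.goto(position, orientation): joint-space move of the TCP to a pose.
- env.move_straight(position, rotation=None, rate=0.15, force_limit=None): straight line of the TCP; rotation=None keeps the orientation; rate is the mean speed in m/s. With force_limit (N) it stops when the force on the tool has changed by that much, and returns True; else False.
- env.set_joints(angles): joint-space move.
- env.gripper_to(opening, grasp_force=None): opening from 0.0 (shut) to 1.0 (fully open); grasp_force is the grip in N (None keeps the last); returns when the fingers have stopped.
- env.dwell(seconds).
- env.inverse_kinematics(position, orientation): joint angles nearest the present ones, or None.
- env.read_state(): the state.
- env.grab_frame(name): name is "scene" or "top"; returns a dict with "image" (420x560x3 uint8, blue, green, red), "fx", "fy", "cx", "cy" (pixels), "position" and "orientation" of the camera in the world. Camera axes: x right, y up, looking along -z (the intrinsics and any distortion apply to the point x, -y, -z); pixel columns grow to the right and rows downward; lengths in m; the calibration is good to about 2 mm. A picture is of the moment at which its call begins. There is no depth.
A pose or a line that the arm cannot do raises env.Unreachable and nothing moves.
- env.close_job(): hands the job in, once; it reports no verdict.
Trained networks look in a picture, given as the dict that the camera call returned (one of the last four; its "shot" number tells which), for a name from the list of things; names that differ only in an ending like _2 or _b are one class to them, and where a whole thing is asked for, a point or a joint stands for the part that bears it (a point fixed in the world has none). Each returns a list of dicts, best first, with "score" (0 to 1); they miss things now and then, are a little off and sometimes report something else, mostly with a low value. They report only what shows in the picture. A call takes as long as a camera call. They do not tell look-alikes from the thing itself.
- env.search_frame(picture, thing): "xyz" ([x, y, z] in m, in world coordinates, good to about 4 mm: the middle of the surface that is visible of it).
- env.trace(picture, thing): "mask" (420x560 bool, what is visible of it).
The state is a dict: "clock": time; "joint_positions": joint angles; "qvel": joint speeds; "joint_torque": joint torques, N m; "position": TCP position; "tool_rot": TCP orientation; "force": force on the tool from outside, world axes, zero at the start; "wrist_torque": the same for the moment, N m; "opening": opening from 0.0 (shut) to 1.0 (fully open).
Only numpy, scipy, OpenCV 4.12 (cv2) and the standard library are available. Lean on these libraries where they do the work, as an engineer would, in place of code of your own. Each camera call takes 0.05 s, during which the arm holds its last target. There are 200 camera calls.

TASK

Push the rack of test tiles along the wooden chute, through the gate and fully home against the board at the far end, pressing the gate's long plate down with one fingertip to keep the gate open while you push the rack's upright end board with the other finger. The gate must not strike the rack, and at the end it must be let go so that it falls shut behind the tiles. Only push: do not pick up, lift or tip the rack, and leave the other things on the bench where they are.

Things in the scene. Friction and masses are not known exactly. Their poses are not given: they have to be found in the camera images.
- chute: Fixed straight wooden chute, open on top, 380 mm long, 90 wide. Origin: on the bench, on its centre line, in the gate's plane. x: along the chute, the way the rack goes; y: left of that (side nearer the robot); z up. Floor 6 mm above the bench, x = -270 (open entrance) to +110 mm. Side walls 10 mm thick, inner faces at y = -35 and +35, tops 42 mm above the bench.
- stop (a point): Centre of the end stop's face, at x = +95 mm of the chute, 30 mm above the bench: a board across the chute, top 50 mm above the bench.
- pivot (a point): Point on the axis of the gate's pivot rod, in the gate's plane, 50 mm above the bench. The rod is 8 mm thick and runs along the chute (its x) on top of the wall at y = +40 mm, with bearing blocks up to 56 mm above the bench at chute x = -256, -30 and +16 mm.
- gate (a joint): Gate angle about the pivot rod, rad: 0 shut, 1.0 fully open (stop). A barrier across the chute and a long plate outside the wall, in one piece: pressing the plate down swings the barrier up, like a level crossing; a spring shuts it when let go. About 3 to 6 N at the plate's middle moves and holds it. From 0.65 rad the tiles pass freely. Shut, it blocks the tiles but clears the rack's tail.
- barrier (a point): Lower free corner of the barrier, 24 mm above the bench when shut. The barrier lies at chute x = -4 to +4 mm and reaches 74 mm from the pivot rod across the chute, a panel hanging from it. It swings up about the rod in its own plane; fully open, its tip stands about 115 mm above the bench.
- paddle (a point): Middle of the dark steel press plate, 195 mm long (chute x = -245 to -50 mm), 36 wide (12 to 48 mm out from the rod's axis, this point 30 out), 4 mm thick. Shut, it slopes up outwards at 0.5 rad, this point 64 mm above the bench, at chute y = +66. Fully open, it slopes down outwards at 0.5 rad; 23 mm out from the rod its top is then 40 mm above the bench (48 at 0.65 rad).
- rack: Loose wooden rack, 0.25 to 0.5 kg, in the chute short of the gate, axes nearly the chute's. Origin: centre of the underside of its tile block, 80 long (x = -40 to +40 mm), 64 wide, with upright test tiles, tops 36 mm above the underside. Behind, a tail 50 wide, 6 thick leads to an upright end board. Home at the stop, the origin is at chute x = +55 mm; the end board stays outside the gate.
- push_face (a point): Point on the rear face of the rack's upright end board, where it is pushed: on its centre line, 123 mm behind the rack's origin and 50 mm above its underside. The board is 60 mm wide, 8 mm thick, 68 mm high; it stands 75 mm behind the tile block.
- bar: Bystander: dark brown stoneware bar 190 x 45 x 36 mm lying on the bench beyond the chute; origin at the centre of its underside.
- jar: Bystander: round jar with a white cap, 56 mm across, 75 mm high; origin at the centre of its underside.
- bowl: Bystander: white bowl, 90 mm across, 50 mm high; origin at the centre of its underside.
There are look-alikes about, which are no part of the job. Several things have the shape of the rack; the one meant has the colours described above.

How it is judged:
By the outcome, as a careful person would: the job done as asked, in the order asked, and still so for the second after the job is handed in, with the robot touching nothing.
It also fails if it takes over 45 s, if anything falls off the work surface, if the arm or the gripper's body presses on something with over 40 N, if the wrist force passes 120 N, or if a joint passes its speed limit or range.

## Working session

There is one attempt and no reset: what is moved stays moved. The work goes in short steps, each a Python script; the robot and the scene stay as the last script left them, time stands still between calls to the robot, and variables do not carry over. Pictures are saved under pics/ and viewed, about 8 in all and at most 12, crops included, and the job is handed in when it is done.

```bash
mkdir -p pics; ls; cat > h.py <<'E'
import numpy as np, cv2
from workcell import env
from scipy.spatial.transform import Rotation as R
E
python3 - <<'E'
from h import *
for n in ("scene","top"):
    f=env.grab_frame(n); cv2.imwrite(f"pics/{n}0.png",f["image"])
    print({k:v for k,v in f.items() if k!="image"})
    for t in ("chute","gate","paddle","barrier","rack","push_face","bar","jar","bowl"):
        for d in env.search_frame(f,t)[:4]: print(n,t,np.round(d["xyz"],3),round(d["score"],2))
print(env.read_state())
E
```

```text
pics
{'fx': 471.2455922094203, 'fy': 471.2455922094203, 'cx': 287.094842688208, 'cy': 206.24508690401927, 'position': array([ 1.09537374, -0.25938873,  0.62015535]), 'orientation': array([47.8242049 ,  1.04807384, 53.56437025]), 'shot': 1}
scene chute [ 0.619 -0.116  0.038] 0.87
scene gate [ 0.588 -0.129  0.066] 0.74
scene gate [ 0.618 -0.116  0.038] 0.21
scene paddle [ 0.584 -0.128  0.066] 0.9
scene barrier [ 0.585 -0.132  0.059] 0.84
scene barrier [ 0.616 -0.111  0.037] 0.42
scene rack [0.361 0.039 0.024] 0.94
scene rack [ 0.628 -0.077  0.029] 0.7
scene push_face [ 0.632 -0.078  0.034] 0.96
scene push_face [0.364 0.04  0.025] 0.94
scene bar [ 0.799 -0.01   0.035] 0.65
scene bar [0.663 0.193 0.052] 0.32
scene jar [0.665 0.192 0.053] 0.63
scene bowl [0.504 0.226 0.035] 0.98
{'fx': 487.87058063130894, 'fy': 487.87058063130894, 'cx': 275.6348004070733, 'cy': 210.94928586069884, 'position': array([0.44449068, 0.09342088, 0.9319688 ]), 'orientation': array([  9.45930482,  -0.98295671, -89.7410505 ]), 'shot': 2}
top chute [ 0.598 -0.065  0.045] 0.85
top chute [ 0.578 -0.119  0.065] 0.72
t
[... 367 characters left out ...]
op bowl [0.52  0.218 0.025] 0.6
{'clock': 1.0, 'joint_positions': array([-5.61706012e+01,  2.20405539e+01,  4.53674064e-01,  2.61701926e-03,
       -6.84110669e+01, -1.48151907e+01]), 'qvel': array([-0.09654273, -0.09859011,  0.02964662,  0.10452948, -0.03502753,
       -0.03589484]), 'joint_torque': array([-6.52623221e-04, -3.90471554e+01,  1.87625045e+01,  4.22445908e+00,
        1.55287399e-02, -1.42941445e-05]), 'position': array([ 0.20362316, -0.59089205,  0.22257591]), 'tool_rot': array([-9.00026072e+01,  1.82755212e-03,  1.90151709e+01]), 'force': array([0.37068252, 0.62557064, 1.0901866 ]), 'wrist_torque': array([-0.01435147, -0.02574397,  0.053212  ]), 'opening': 0.9984450556913534}
```

View pics/scene0.png

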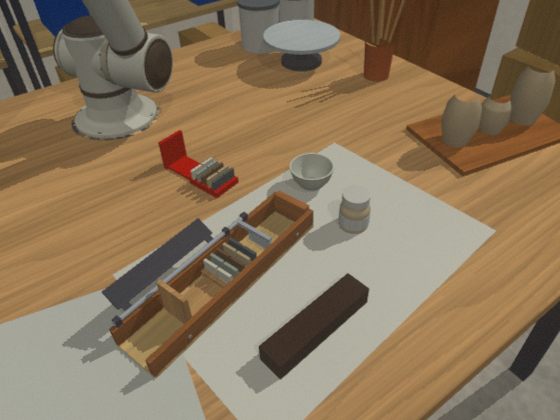

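View pics/top0.png

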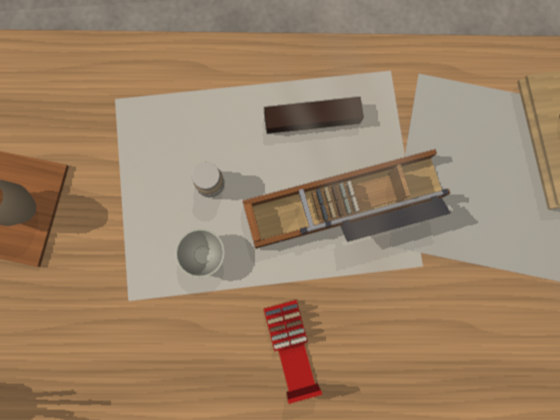

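The rack lookalikes are the red rack at scene (200,170) / top (290,350), and the wooden rack standing in the chute at scene (215,270) / top (355,190). The wooden one matches the description. Next come close crops to confirm that and to pick chute corners.

```bash
python3 - <<'E'
import cv2
a=cv2.imread("pics/top0.png")[140:260,235:460]; b=cv2.imread("pics/scene0.png")[185:370,95:325]
cv2.imwrite("pics/ct.png",cv2.resize(a,None,fx=3.5,fy=3.5,interpolation=cv2.INTER_CUBIC))
cv2.imwrite("pics/cs.png",cv2.resize(b,None,fx=3.2,fy=3.2,interpolation=cv2.INTER_CUBIC))
E
```

```text
(no output)
```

View pics/ct.png

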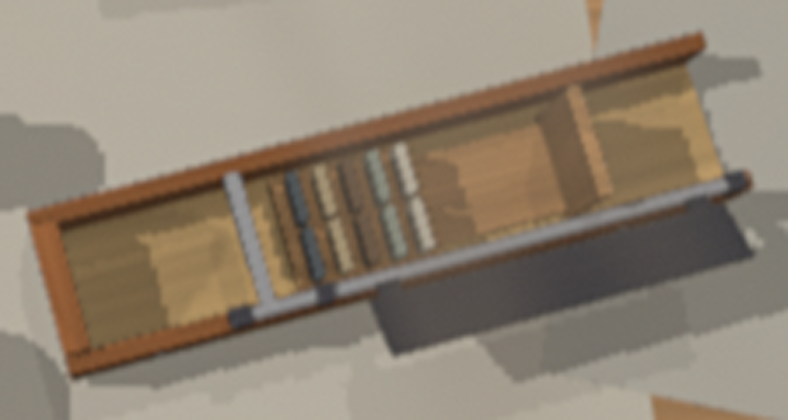

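View pics/cs.png

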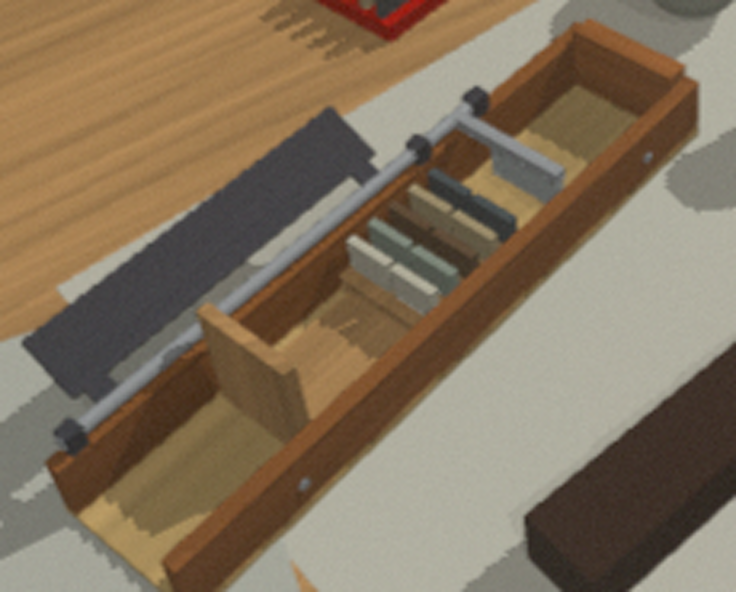

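The crops confirm the wooden rack. Its tiles stand behind the shut gate, with the barrier at top-crop (250,240), and its end board is at top-crop (585,140). I'll fit the poses from the picked points.

```bash
cat > fit.py <<'E'
from h import *
from scipy.optimize import least_squares
def proj(f,P):
    p=(np.asarray(P)-f["position"])@R.from_euler("xyz",f["orientation"],degrees=True).as_matrix()
    return np.c_[f["cx"]+f["fx"]*p[:,0]/-p[:,2], f["cy"]-f["fy"]*p[:,1]/-p[:,2]]
def c2w(q,P):
    P=np.asarray(P,float); c,s=np.cos(q[2]),np.sin(q[2])
    return np.c_[q[0]+c*P[:,0]-s*P[:,1], q[1]+s*P[:,0]+c*P[:,1], P[:,2]]
E
cat > fit1.py <<'E'
from fit import *
T=dict(fx=487.87058,fy=487.87058,cx=275.6348,cy=210.94929,position=[0.44449068,0.09342088,0.9319688],orientation=[9.45930482,-0.98295671,-89.7410505])
S=dict(fx=471.24559,fy=471.24559,cx=287.09484,cy=206.24509,position=[1.09537374,-0.25938873,0.62015535],orientation=[47.8242049,1.04807384,53.56437025])
ct=lambda u:np.array(u)/3.5+[235,140]; cs=lambda u:np.array(u)/3.2+[95,185]
tp={(-270,-45,42):(704,35),(16,40,54):(241,316),(-30,40,54):(326,292),(-256,40,54):(737,180),(-50,82,73):(395,355),(-245,82,73):(752,253),(110,45,42):(75,376),(110,-45,46):(28,215)}
sp={(16,40,54):(476,100),(-30,40,54):(419,147),(-256,40,54):(70,435),(-50,82,73):(328,108),(-245,82,73):(22,343),(-270,-35,42):(165,568),(110,-45,42):(697,82)}
def res(q,tp,sp):
    return np.r_[(proj(T,c2w(q,np.array(list(tp))/1000))-ct(list(tp.values()))), (proj(S,c2w(q,np.array(list(sp))/1000))-cs(list(sp.values())))].ravel()
q=least_squares(res,[.6,-.1,1.6],args=(tp,sp),loss="soft_l1").x
print("chute",q[:2],np.degrees(q[2])); print(res(q,tp,sp).reshape(-1,2).round(1).tolist())
rt={(-123,-30,74):(582,87),(-123,30,74):(612,195),(-115,-30,74):(569,88)}
rs={(-123,30,74):(198,312),(-123,-30,74):(290,375),(-115,-30,74):(303,368),(-115,30,74):(212,305)}
r=least_squares(res,[.6,-.1,1.6],args=(rt,rs),loss="soft_l1").x
print("rack",r[:2],np.degrees(r[2])); print(res(r,rt,rs).reshape(-1,2).round(1).tolist())
d=r[:2]-q[:2];c,s=np.cos(q[2]),np.sin(q[2]);print("rack in chute",c*d[0]+s*d[1],-s*d[0]+c*d[1])
E
python3 fit1.py
```

```text
chute [0.59947406 0.0235065 ] 106.17466456973162
[[-1.4, -2.8], [-0.1, -0.5], [-0.1, -0.5], [-0.8, -1.4], [-0.9, -0.4], [0.6, -0.8], [-1.7, -0.3], [-1.3, -1.3], [-1.4, -1.4], [-1.4, -1.1], [-1.1, -0.5], [-0.5, -0.6], [-1.5, 0.8], [-2.1, -1.6], [-0.2, -0.6]]
rack [ 0.61795829 -0.03475861] 104.99493007622955
[[-1.8, -2.4], [-0.6, -2.0], [-2.3, -1.6], [-0.6, -0.3], [-1.7, 0.5], [-1.6, -1.0], [-0.7, -1.5]]
rack in chute -0.06110787785027582 -0.001521859521489418
```

```bash
cat >> h.py <<'E'
Q=np.array([0.5995,0.0235,np.radians(106.2)])
def W(x,y,z):  # chute mm -> world m
    c,s=np.cos(Q[2]),np.sin(Q[2]); x,y,z=x/1e3,y/1e3,z/1e3
    return [Q[0]+c*x-s*y, Q[1]+s*x+c*y, z]
def C(p):
    d=np.array(p[:2])-Q[:2];c,s=np.cos(Q[2]),np.sin(Q[2])
    return np.round(np.r_[c*d[0]+s*d[1],-s*d[0]+c*d[1],p[2]]*1000,1)
def F():
    st=env.read_state(); f=R.from_euler("z",-Q[2]).apply(st["force"])
    print("t",round(st["clock"],2),"chute mm",C(st["position"]),"F chute",f.round(1),"open",round(st["opening"],3)); return st
E
python3 - <<'E'
from h import *
for y in (106.2,-73.8):
    print(y,[np.round(env.inverse_kinematics(W(x,33.7,z),[-90,0,y]),0) if env.inverse_kinematics(W(x,33.7,z),[-90,0,y]) is not None else None for x,z in((-206,160),(-206,43),(-75,43))])
yaw=106.2 
j=env.inverse_kinematics(W(-206,33.7,160),[-90,0,106.2])
k=env.inverse_kinematics(W(-206,33.7,160),[-90,0,-73.8])
now=env.read_state()["joint_positions"]
cost=lambda a: 1e9 if a is None else np.abs(np.array(a)-now).max()
yaw=106.2 if cost(j)<cost(k) else -73.8
env.goto(W(-206,33.7,180),[-90,0,yaw]); env.gripper_to(0.603)
env.move_straight(W(-206,33.7,95))
F()
for n in ("scene","top"):
    f=env.grab_frame(n); cv2.imwrite(f"pics/{n}1.png",f["image"])
a=cv2.imread("pics/scene1.png")[130:370,60:330]; b=cv2.imread("pics/top1.png")[100:280,220:480]
cv2.imwrite("pics/c1.png",np.hstack([cv2.resize(a,(405,360)),cv2.resize(b,(390,360))]))
E
```

```text
106.2 [array([ -2.,  27.,  -1.,   0., -62.,  18.]), array([ -2.,  34.,  -8.,   0., -48.,  18.]), array([ 10.,  29., -17.,   0., -44.,   6.])]
-73.8 [array([  -2.,   27.,   -1.,   -0.,  -62., -162.]), array([  -2.,   34.,   -8.,   -0.,  -48., -162.]), array([  10.,   29.,  -17.,    0.,  -44., -174.])]
t 4.69 chute mm [-206.4   33.    95.9] F chute [-0.3 -0.4  0.2] open 0.6
```

View pics/c1.png

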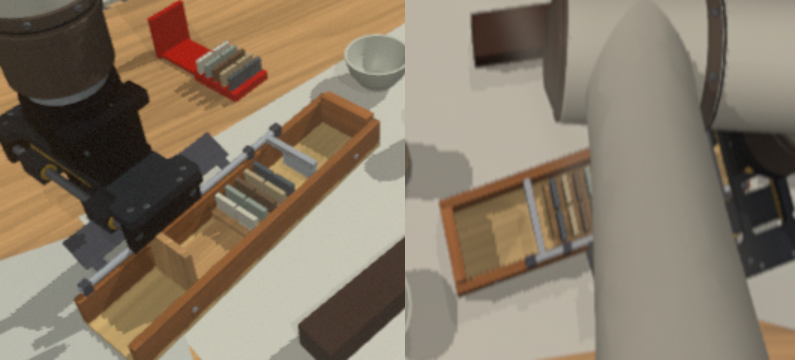

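```bash
python3 - <<'E'
from fit import *
f=env.grab_frame("scene")
P=proj(f,[W(-206+dx,y,96) for y in (-7.5,7.5,60,75) for dx in(-9.5,9.5)]+[W(-184,30,74),W(-184,-30,74)])
im=cv2.resize(f["image"],None,fx=4,fy=4,interpolation=cv2.INTER_CUBIC)
for p in P: cv2.circle(im,tuple(int(v*4) for v in p),3,(0,0,255),-1)
cv2.imwrite("pics/c2.png",im[900:1400,240:960])
E
```

```text
(no output)
```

View pics/c2.png

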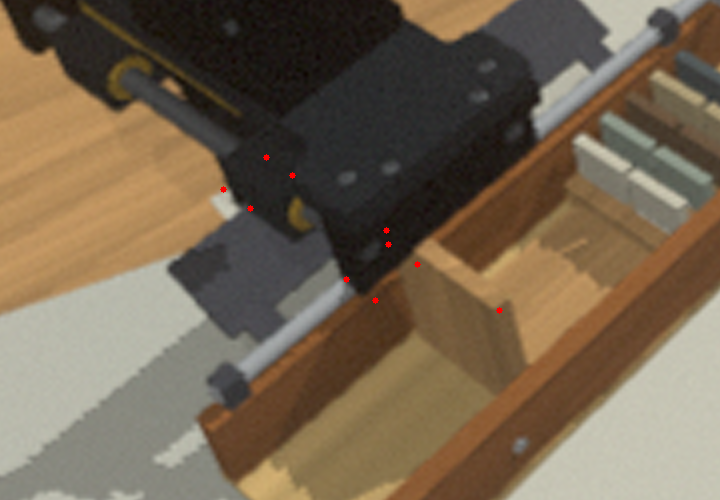

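The picked footprint (crop (347–417, 244–300)) matches finger B behind the board's rear edge, with finger A over the plate. I'll press down now and check the gate.

```bash
python3 - <<'E'
from fit import *
hit=env.move_straight(W(-206,33.7,60),rate=0.06,force_limit=25); F()
if not hit: print(env.move_straight(W(-206,33.7,43),rate=0.05,force_limit=25)); F()
f=env.grab_frame("scene"); im=f["image"]
for a in (0,.65,.85,1.0):
    L,H=74,26  # lower free corner in gate frame: y=-74, z=-26
    y=40-74*np.cos(a)-26*np.sin(a); z=50-26*np.cos(a)+74*np.sin(a)
    print(a,proj(f,[W(0,y,z)]).round(1))
cv2.imwrite("pics/c3.png",cv2.resize(im[130:350,90:340],None,fx=2.7,fy=2.7,interpolation=cv2.INTER_CUBIC))
E
```

```text
t 5.58 chute mm [-206.    33.9   59.9] F chute [0.5 1.8 3.8] open 0.604
False
t 6.07 chute mm [-206.4   33.1   44.1] F chute [0.7 1.  6.7] open 0.602
0 [[270.1 250.4]]
0.65 [[269.1 229.8]]
0.85 [[265.8 221.9]]
1.0 [[262.3 215.9]]
```

View pics/c3.png

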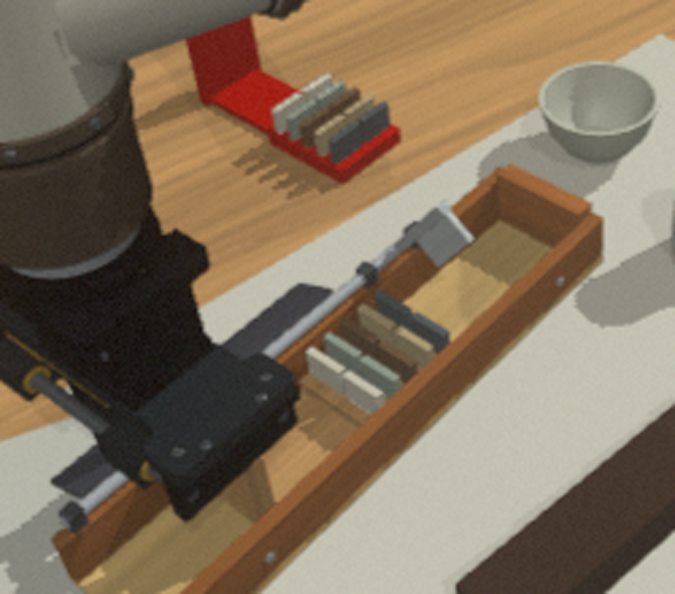

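The barrier's free corner is now at crop (472,240), which is full-image (265,219). That means about 0.92 rad, so the gate is open well past 0.65. Next I push.

```bash
python3 - <<'E'
from h import *
for x in (-190,-160,-125,-90):
    h=env.move_straight(W(x,33.7,43),rate=0.05,force_limit=12); F(); print(h)
    if h: break
f=env.grab_frame("scene"); cv2.imwrite("pics/c4.png",cv2.resize(f["image"][130:350,90:340],None,fx=2.7,fy=2.7,interpolation=cv2.INTER_CUBIC))
E
```

```text
t 6.58 chute mm [-191.5   32.8   44.7] F chute [-2.4  2.4  6.6] open 0.604
False
t 7.33 chute mm [-161.8   32.7   44.7] F chute [-3.3  2.1  7.5] open 0.601
False
t 8.18 chute mm [-126.7   32.7   44.7] F chute [-4.5  1.8  7.1] open 0.604
False
t 9.03 chute mm [-91.6  32.7  44.6] F chute [-4.6  3.2  6.1] open 0.604
False
```

View pics/c4.png

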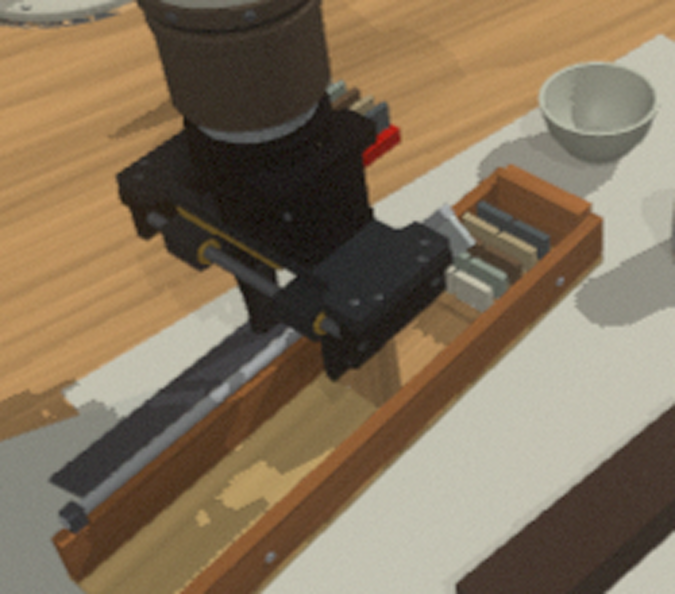

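The gate is still open (panel at crop (455,225)) and most tiles are past it, with about 15 mm left to go. I'll ease the rack home under a small force limit.

```bash
python3 - <<'E'
from h import *
h=env.move_straight(W(-66,33.7,43),rate=0.025,force_limit=7); print(h); F()
env.dwell(0.3); F()
f=env.grab_frame("scene"); cv2.imwrite("pics/c5.png",cv2.resize(f["image"][170:300,200:340],None,fx=4,fy=4,interpolation=cv2.INTER_CUBIC))
E
```

```text
True
t 9.72 chute mm [-78.2  33.   45.2] F chute [-1.3  0.7  5.4] open 0.599
t 10.02 chute mm [-78.2  33.   45.1] F chute [-0.6  0.6  5.9] open 0.602
```

View pics/c5.png

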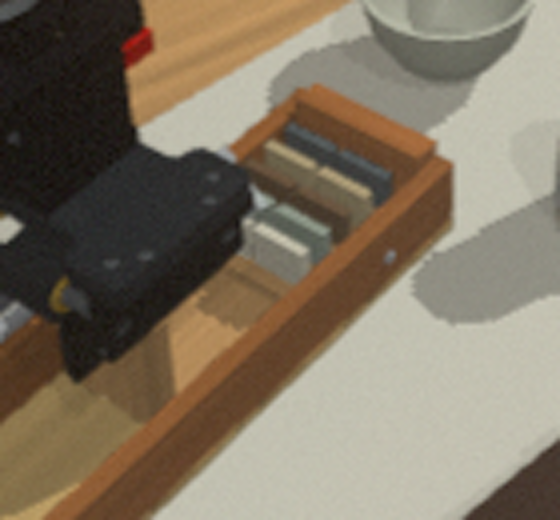

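It stopped within about 1 mm of the expected home position. A second gentle press will confirm it's a hard stop.

```bash
python3 - <<'E'
from h import *
for lim in (7,10):
    print(env.move_straight(W(-68,33.7,43),rate=0.02,force_limit=lim)); F()
f=env.grab_frame("top"); im=f["image"]
cv2.imwrite("pics/c6.png",cv2.resize(im[130:270,220:400],None,fx=4,fy=4,interpolation=cv2.INTER_CUBIC))
E
```

```text
True
t 10.31 chute mm [-78.2  33.1  45.7] F chute [0.  0.5 5. ] open 0.606
True
t 10.57 chute mm [-78.2  33.2  46.3] F chute [-0.5  0.7  4.9] open 0.608
```

View pics/c6.png

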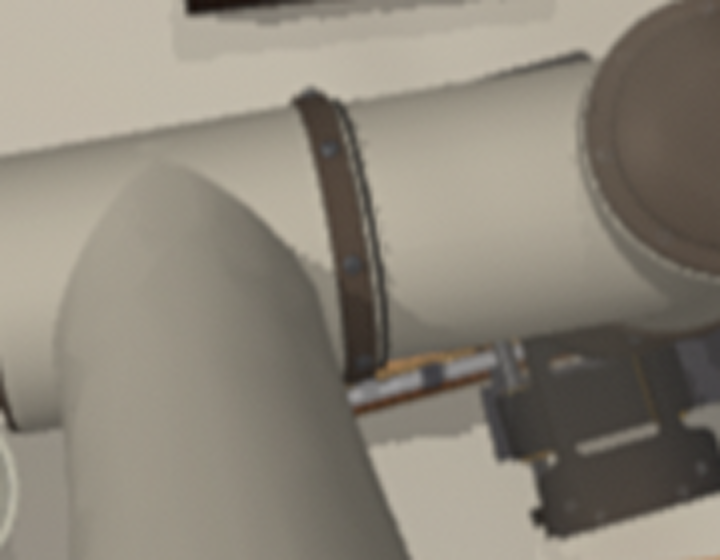

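It's a hard stop: −78.2 mm each time as the force built up. Top view is blocked by the arm. I'll back off with the plate still pressed, then lift straight up to let the gate fall, and retreat.

```bash
python3 - <<'E'
from fit import *
env.move_straight(W(-86,33.7,43),rate=0.05); F()
env.move_straight(W(-88,33.7,100),rate=0.08); F()
env.move_straight(W(-95,33.7,200),rate=0.2)
env.goto([0.35,-0.45,0.3],[-90,0,60]); env.dwell(0.5); F()
ims=[]
for n,s in (("scene",np.s_[185:370,95:325]),("top",np.s_[140:260,235:460])):
    f=env.grab_frame(n); cv2.imwrite(f"pics/{n}9.png",f["image"]); ims.append(cv2.resize(f["image"][s],(640,515) if n=="scene" else (640,341),interpolation=cv2.INTER_CUBIC))
    print(n,"push_face home",proj(f,[W(-68,30,74),W(-68,-30,74)]).round(1).tolist(),[np.round(C(d["xyz"]),0).tolist() for d in env.search_frame(f,"rack")])
im=np.vstack(ims); cv2.imwrite("pics/c7.png",cv2.resize(im,None,fx=.7,fy=.7,interpolation=cv2.INTER_AREA))
E
```

```text
t 10.94 chute mm [-85.5  33.5  43.5] F chute [2.5 2.4 5.8] open 0.604
t 11.81 chute mm [-87.9  34.1  99.5] F chute [-0.5 -0.2  0.3] open 0.601
t 14.63 chute mm [-385.   371.5  300. ] F chute [-0.5  0.9 -0.5] open 0.605
scene push_face home [[211.6, 237.1], [239.4, 253.5]] [[83.0, 228.0, 26.0]]
top push_face home [[348.1, 210.3], [338.2, 178.8]] [[94.0, 240.0, 16.0]]
```

View pics/c7.png

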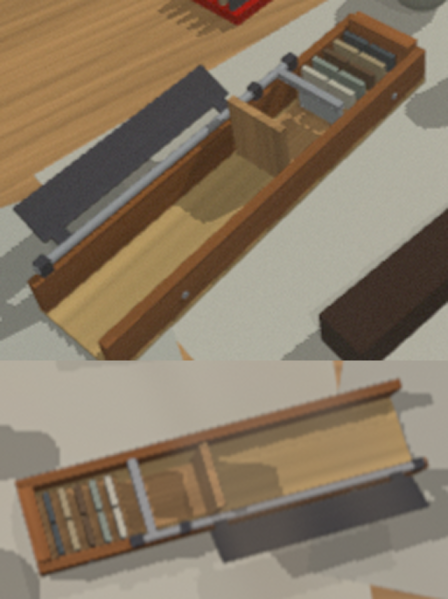

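```bash
python3 - <<'E'
import cv2,numpy as np
a=cv2.imread("pics/top9.png")[170:225,238:353]; b=cv2.imread("pics/scene9.png")[190:275,205:320]
cv2.imwrite("pics/c8.png",np.vstack([cv2.resize(x,None,fx=4.2,fy=4.2,interpolation=cv2.INTER_CUBIC) for x in(a,b)]))
E
```

```text
(no output)
```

View pics/c8.png

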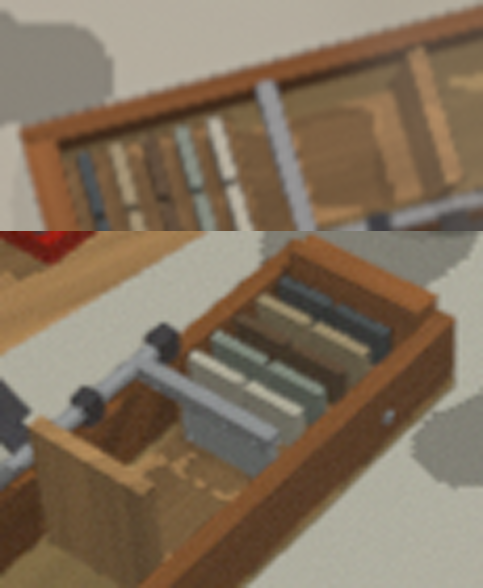

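```bash
python3 -c "
from h import *
F(); env.close_job()"
```

```text
t 14.83 chute mm [-385.1  371.7  300. ] F chute [-0.1  0.7 -0.3] open 0.604
the job is handed in; nothing more can be done
```

The wooden rack is home against the end board and the gate has fallen shut behind the tiles. I handed the job in at about 14.8 s on the robot's clock.

**What I did:** One fingertip pressed the gate's plate down, opening the gate to about 0.92 rad (measured from the picture). It stayed pressed while the other finger pushed the rack's end board along the chute. Once the rack was home, I backed off with the plate still pressed. I then lifted straight up so the gate fell shut, and moved the arm clear.

**Checks:**
- **Home:** the rack came to a hard stop at the same spot (−78.2 mm) on three presses with 7–10 N force limits. That puts the end board's rear face at about −68.7 mm, against −68 expected. The last pictures agree to within about 2–3 mm, so they can't rule out a gap of about a millimetre.
- **Gate:** the last pictures show the barrier shut behind all the tiles and over the tail. While pressing home, the fingertip had crept up about 3 mm, which I estimate left the gate at roughly 0.7 rad. The tiles were already through by then.
- **Other things:** the forces I read stayed below about 8 N, and nothing else on the bench was touched.
- **Failed or disagreed:** the top view at the moment of reaching home was blocked by the arm. In the last pictures the detector reported only the red lookalike rack, so I confirmed the position from points I picked by eye.

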